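# Hang the chalkboard on the swivel sign stand

## Task

Put the chalkboard on show. First turn the empty swivel hook of the sign stand until it points straight out over the long toe of its foot, so that the load will hang over the foot; then lift the framed chalkboard out of the rack, hang it on the hook by the round hole in its header and let go, so that it hangs still and level and faces the way the toe points. Leave the wooden serving board in the rack and the goods around where they are.

Things in the scene. Friction and masses are not known exactly. Their poses are not given: they have to be found in the camera images.
- stand: Steel counter sign stand, fixed. Flat foot 10 mm thick and 80 mm wide with round ends; a 16 mm post rises from it to a swivel collar. Origin on the post's axis at table height, z up. The foot's long toe runs along the stand's own -x axis to 140 mm from the post; the short heel ends 50 mm behind it (+x).
- hook (a joint): Angle (rad) of the swivel hook on the post, about +z (growing anticlockwise seen from above); 0 means that the hook points straight out over the toe (the stand's -x). It turns freely past a full turn (2 pi is the same as 0), has no stops in use and no spring: it stays where it is left, held by a friction of about 0.1 N m (1 to 2 N of push on the bar).
- hook_seat (a point): Point at the middle of the stretch of the hook's bar where things hang, 83 mm out from the post's axis, 190 mm above the table (4 mm above the bar's axis there); the point's own -x axis points out along the hook, z up. The bar is 10 mm thick, level from the collar (28 mm across, its top 204 mm above the table, with a finial to 214 mm) outward at 190 mm height, with a 4 mm dip from 70 to 96 mm out (bar axis 186 mm high there).
- hook_tip (a point): Centre of the 13 mm ball at the upturned end of the hook, 110 mm out from the post's axis and 199 mm above the table (its top 205.5 mm).
- rack: Fixed wooden rack for two boards, 150 x 150 mm and 46 mm high. Origin at the centre of its underside. Its two open-ended slots, 17 mm wide, run along its y axis, at x = -45 mm and x = +45 mm; slot floors are 14 mm above the table, slots 32 mm deep.
- chalkboard: Chalkboard standing upright in one of the rack's two slots: dark slate in a light wooden frame with a deep wooden header; 170 mm wide (own y), 166 mm high (z), 14 mm thick (x), about 0.25 kg. Origin at the middle of its lower edge; the header is the top 62 mm, solid wood except for the hole. It can be gripped across its thickness by the header's top edge, beside the hole. Either face may face outward.
- board_hole (a point): Centre of the chalkboard's round hanging hole, which goes right through the header along the board's x axis: 40 mm in diameter, 135 mm above the board's lower edge and 31 mm below its top edge, midway across the width.
- serving_board: Dark wooden serving board with an arched top and no hole, 150 mm wide, 154 mm high, 14 mm thick, standing in the other slot of the rack. Origin at the middle of its lower edge. To be left there.
- tier_stand (a point): Foot of the tall three-tiered dark display stand that is fixed at the middle of the table, laden with goods: about 300 mm across near the table, 250 mm across at 200 mm height, 600 mm high in all. Not part of the job; keep the arm clear of it.
- dripper: Green fluted coffee dripper, 123 mm across, 70 mm high, loose on the table; to be left alone. Origin under its centre.
- pink_carton: Pink soap carton, 62 x 86 x 85 mm, loose; to be left alone. Origin under its centre.
- sachet: Lavender-coloured upright packet, 46 x 69 x 177 mm, loose; to be left alone. Origin under its centre.
- hare: Cream chocolate hare, 123 mm high, loose; to be left alone. Origin under its centre.

How it is judged:
By the outcome, as a careful person would: the job done as asked, in the order asked, and still so for the second after the job is handed in, with the robot touching nothing.
It also fails if it takes over 72 s, if anything falls off the work surface, if the arm or the gripper's body presses on something with over 40 N, if the wrist force passes 120 N, or if a joint passes its speed limit or range.

## Robot

A 7-joint arm with a two-finger parallel gripper is mounted at the origin on a cart in front of the work surface, level with it; the furniture and walls round the work are solid. World frame = base frame: x ahead of the robot, y to its left, z up, the work surface at z = 0. Lengths are in mm, angles in rad, forces in N, time in s.
With the tool pointing down it reaches from about 400 to 900 mm from the base axis. Payload 5.5 kg.
Tool frame: the origin (TCP) lies at the very end of the fingers, on their centre line; the grasp point (between the pads) lies 19 mm behind it; z points along the fingers, y is the direction in which the jaws open and shut (so a half turn about z gives the same grasp; the last joint's range is limited). The gripper opens to 92 mm and grips with 3 to 60 N. Pads are 19 mm wide; open, the fingers measure 130 mm over their backs; the gripper's body (75 mm by 190 mm) begins 47 mm behind the grasp point.
Start: joints at [-0.982, 0.501, -0.427, 1.55, 0.221, 1.138, -0.21], TCP at [208.006, 615.819, 226.729] pointing down, gripper open.
Joint ranges: [-2.88, 2.88], [-0.31, 2.03], [-1.54, 1.56], [0.2, 2.42], [-1.41, 4.55], [0.19, 2.02], [-2.57, 2.57]. Speed limits (rad/s): [2.57, 2.57, 3.14, 3.14, 3.14, 3.14, 3.14].

## Interface

Orientations are given as [roll, pitch, yaw] about the fixed x, y, z axes, in that order (R = Rz(yaw) Ry(pitch) Rx(roll)).
In Python, from plant import bot gives the robot as it stands. Calls block until the motion is done:
- bot.move_to(position, orientation): joint-space move of the TCP to a pose.
- bot.move_l(position, speed=150, ori=None): straight line of the TCP; ori=None keeps the orientation; speed is the mean speed in mm/s.
- bot.goto_joints(angles): joint-space move.
- bot.release() and bot.close(): open the fingers fully, or close them until they stop; the grip force is fixed at half the most.
- bot.hold(seconds).
- bot.inverse_kinematics(position, orientation): joint angles nearest the present ones, or None.
- bot.camera(name): name is "side" or "top"; returns (picture, depth): 400x640x3 uint8, red, green, blue; 400x640 float32, mm along the optical axis (not along the pixel's ray), 0 where there is no reading.
- bot.calibration(name): a dict with "fx", "fy", "cx", "cy" (pixels), "T" (4x4, takes a point from camera to world coordinates). Camera axes: x right, y down, z forward; pixel columns grow to the right and rows downward; lengths in mm; the calibration is good to about 2 mm. A picture is of the moment at which its call begins. calibration takes no time and is no camera call.
A pose or a line that the arm cannot do raises bot.Unreachable and nothing moves.
- bot.close_job(): hands the job in, once; it reports no verdict.
Trained networks look in the newest picture that a camera, given by its name, has taken for a name from the list of things; names that differ only in an ending like _2 or _b are one class to them, and where a whole thing is asked for, a point or a joint stands for the part that bears it (a point fixed in the world has none). Each returns a list of dicts, best first, with "score" (0 to 1); they miss things now and then, are a little off and sometimes report something else, mostly with a low value. They report only what shows in the picture. A call takes as long as a camera call.
- bot.boxes_of(camera, thing): "centre" ([column, row] in pixels, amid what is visible of it).
- bot.regions_of(camera, thing): "pixels" (400x640 bool, what is visible of it) and "centre" ([column, row] in pixels, amid what is visible of it).
- bot.place_of(camera, thing): "centre" ([column, row] in pixels: a listed point, or the origin of a listed thing).
Readings, each from a call of its own:
- bot.current_clock(): time.
- bot.current_qpos(): joint angles.
- bot.current_joint_velocities(): joint speeds.
- bot.current_effort(): joint torques, N m.
- bot.current_tool_pos(): TCP position.
- bot.current_orientation(): TCP orientation.
- bot.current_force(): force on the tool from outside, world axes, zero at the start.
- bot.current_moment(): the same for the moment, N m.
- bot.current_opening(): finger opening in mm.
Only numpy, scipy, OpenCV 4.12 (cv2) and the standard library are available. Lean on these libraries where they do the work, as an engineer would, in place of code of your own. Each camera call takes 0.05 s, during which the arm holds its last target.

## Working session

There is one attempt and no reset: what is moved stays moved. The work goes in short steps, each a Python script; the robot and the scene stay as the last script left them, time stands still between calls to the robot, and variables do not carry over. Pictures are saved under pics/ and viewed, and the job is handed in when it is done.

```bash
ls; mkdir -p pics
python3 - <<'E'
from plant import bot
import cv2,numpy as np
for c in ["side","top"]:
    p,d=bot.camera(c); cv2.imwrite(f"pics/{c}0.png",p[:,:,::-1]); np.save(f"{c}0.npy",d)
    k=bot.calibration(c); print(c,k["fx"],k["cx"],k["cy"]);print(k["T"].round(3) if hasattr(k["T"],"round") else k["T"])
    T=np.array(k["T"])
    for t in ["stand","hook_seat","hook_tip","rack","chalkboard","board_hole","serving_board","tier_stand","dripper","pink_carton","sachet","hare"]:
        for r in bot.place_of(c,t)[:2]:
            u,v=r["centre"]; z=d[int(np.clip(v,0,399)),int(np.clip(u,0,639))]
            P=T@[(u-k["cx"])/k["fx"]*z,(v-k["cy"])/k["fy"]*z,z,1]
            print(t,round(r["score"],2),np.round([u,v]),P[:3].round())
print(bot.current_clock())
E
```

```text
pics
side 458.48725057005936 321.83792982155944 197.0880192151252
[[ 9.500000e-01 -1.780000e-01  2.560000e-01  2.507700e+02]
 [-3.120000e-01 -5.090000e-01  8.020000e-01 -1.009101e+03]
 [-1.300000e-02 -8.420000e-01 -5.390000e-01  8.832460e+02]
 [ 0.000000e+00  0.000000e+00  0.000000e+00  1.000000e+00]]
stand 0.84 [278. 206.] [505. 277.  16.]
hook_seat 0.7 [258. 154.] [464. 348. 189.]
hook_seat 0.54 [257. 185.] [462. 425.  25.]
hook_tip 0.7 [254. 148.] [455. 369. 202.]
hook_tip 0.66 [335. 352.] [ 491. -339.   -4.]
rack 0.72 [396. 279.] [ 707. -213.   49.]
rack 0.67 [337. 354.] [ 493. -348.   -1.]
chalkboard 0.78 [317. 352.] [ 441. -358.   37.]
board_hole 0.94 [316. 313.] [ 439. -371.  174.]
serving_board 0.77 [359. 348.] [ 531. -385.   48.]
dripper 0.72 [275. 259.] [424. -34.  53.]
pink_carton 0.84 [395. 280.] [ 702. -216.   50.]
hare 0.71 [256. 185.] [459. 441.  17.]
top 505.0736174101461 327.6183493034833 192.08144660687552
[[-1.710000e-01 -7.760000e-01  6.070000e-01 -5.194680e+02]
 [-9.850000e-01  1.400000e-01 -9.800000e-02  2.274190e+02]
 [-9.000000e-03 -6.150000e-01 -7.890000e-01  1.560843e+03]
 [ 0.000000e+00  0.000000e+00  0.000000e+00  1.000000e+00]]
stand 0.88 [267. 237.] [500. 286.  22.]
hook_seat 0.57 [246. 219.] [472. 342. 189.]
hook_seat 0.18 [234. 222.] [605. 402.  -5.]
hook_tip 0.72 [234. 223.] [606. 406.  -8.]
rack 0.85 [434. 215.] [ 432. -303.  108.]
chalkboard 0.66 [436. 227.] [ 424. -321.   41.]
board_hole 0.62 [446. 206.] [ 447. -350.  129.]
serving_board 0.66 [437. 208.] [ 432. -307.  151.]
serving_board 0.42 [236. 222.] [613. 397. -13.]
tier_stand 0.33 [436. 217.] [ 435. -317.   89.]
pink_carton 0.9 [372. 176.] [ 695. -144.   46.]
hare 0.52 [221. 255.] [440. 450.  46.]
1.3
```

View pics/side0.png

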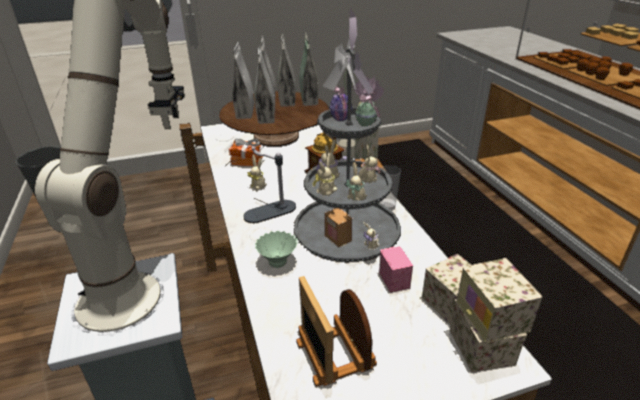

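View pics/top0.png

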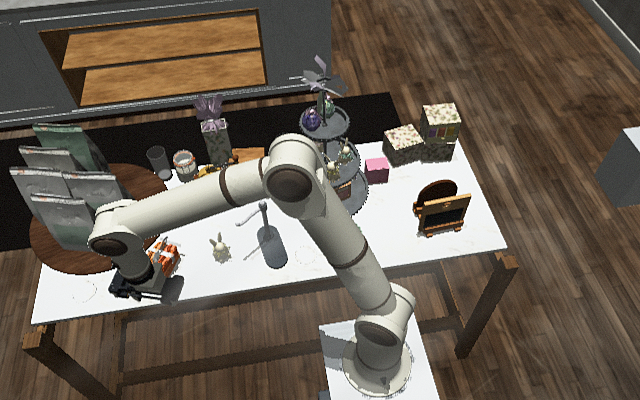

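Run:
```python
import cv2
a=cv2.imread("pics/side0.png");b=cv2.imread("pics/top0.png")
cv2.imwrite("pics/c1.png",cv2.resize(a[110:240,200:340],None,fx=5,fy=4.5,interpolation=2)[:600,:800])
cv2.imwrite("pics/c2.png",cv2.resize(b[190:290,190:310],None,fx=6,fy=6,interpolation=2)[:600,:800])
cv2.imwrite("pics/c3.png",cv2.resize(a[270:400,260:400],None,fx=4.5,fy=4.5,interpolation=2)[:600,:800])
cv2.imwrite("pics/c4.png",cv2.resize(b[160:260,380:500],None,fx=6,fy=6,interpolation=2)[:600,:800])
```

```text
(no output)
```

View crops.

View pics/c1.png

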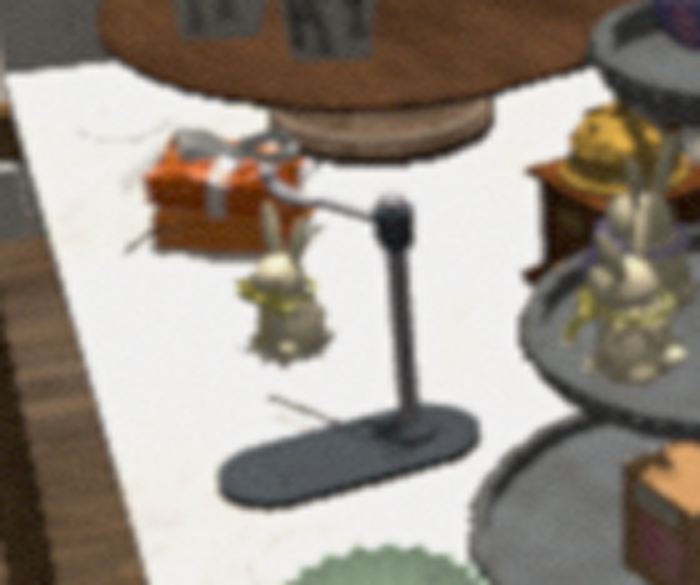

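View pics/c2.png

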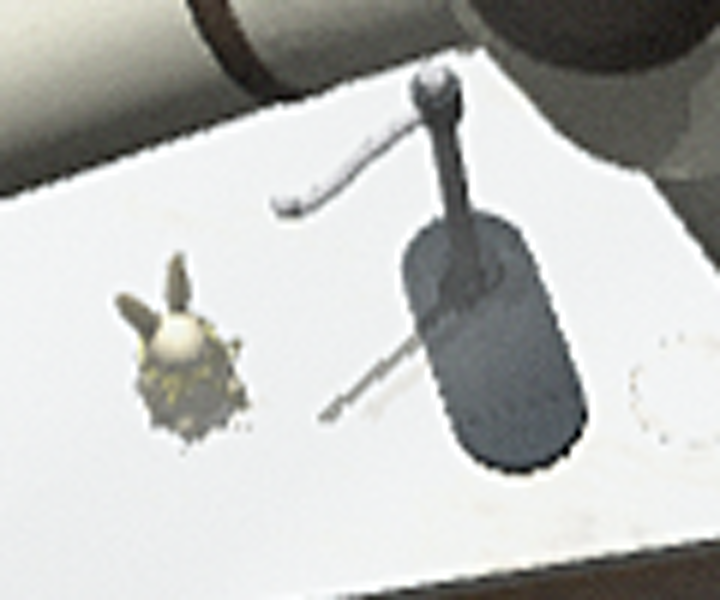

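View pics/c3.png

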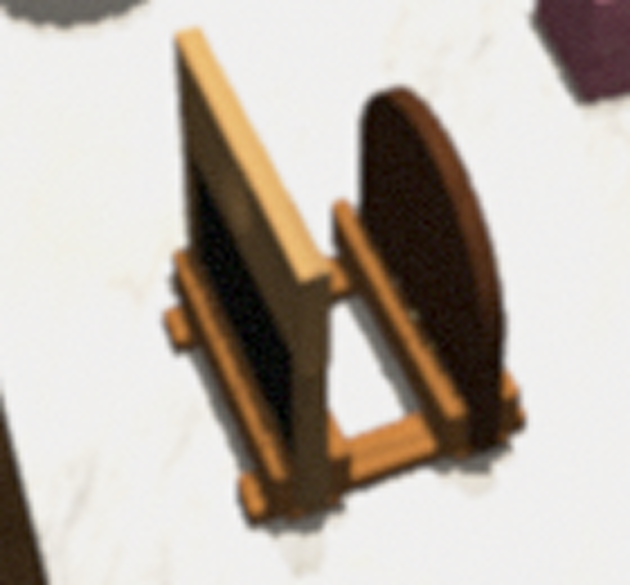

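View pics/c4.png

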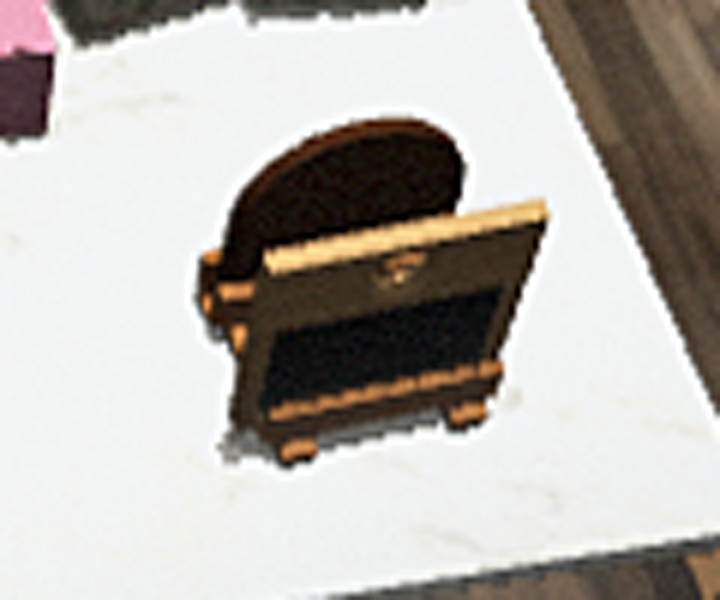

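```bash
cat > h.py <<'E'
import numpy as np,cv2
from plant import bot
def cloud(c,d):
    k=bot.calibration(c);T=np.array(k["T"])
    v,u=np.mgrid[0:400,0:640]
    P=np.stack([(u-k["cx"])/k["fx"]*d,(v-k["cy"])/k["fy"]*d,d],-1)@T[:3,:3].T+T[:3,3]
    P[d<=0]=np.nan
    return P
def proj(c,p):
    k=bot.calibration(c);q=np.linalg.inv(np.array(k["T"]))@np.append(p,1)
    return np.array([k["fx"]*q[0]/q[2]+k["cx"],k["fy"]*q[1]/q[2]+k["cy"]])
E
python3 - <<'E'
from h import *
for c in ["side","top"]:
    img=cv2.imread(f"pics/{c}0.png");P=cloud(c,np.load(f"{c}0.npy"))
    x,y,z=P[...,0],P[...,1],P[...,2]
    def sel(x0,x1,y0,y1,z0,z1): return (x>x0)&(x<x1)&(y>y0)&(y<y1)&(z>z0)&(z<z1)
    # table level
    m=sel(400,480,-250,-100,-30,30);print(c,"table",np.median(z[m]))
    # board top
    m=sel(330,560,-460,-230,172,190)
    Q=P[m];print("boardtop",len(Q),Q.mean(0),cv2.minAreaRect(Q[:,:2].astype(np.float32)))
    m=sel(330,560,-460,-230,60,190)&(img.sum(2)<700)
    # foot: dark
    dark=(img.max(2)<110)
    m=sel(330,620,180,400,0,22)&dark
    n,l,s,_=cv2.connectedComponentsWithStats(m.astype(np.uint8)); i=1+s[1:,4].argmax();m=l==i
    Q=P[m];print("foot",len(Q),np.median(Q,0),cv2.minAreaRect(Q[:,:2].astype(np.float32)))
    # post, collar, hook
    for a,b in[(60,100),(100,140),(140,175),(195,216)]:
        m=sel(440,620,220,340,a,b); 
        if m.any(): print("post",a,m.sum(),np.median(P[m],0).round(1))
    m=sel(400,600,270,420,180,215)
    print("hook",m.sum()); Q=P[m]; print(Q[np.argsort(Q[:,1])][::6].round(0).tolist())
E
```

```text
side table -1.9365499478728907
boardtop 476 [ 442.20151197 -351.88276889  178.37543414] ((442.5361328125, -344.0003662109375), (15.617474555969238, 171.4862823486328), 3.6239662170410156)
foot 647 [467.8391895  265.52066131   8.43732596] ((471.41845703125, 272.88818359375), (183.2562255859375, 87.33795928955078), 5.900954246520996)
post 60 50 [514.9 278.2  80.9]
post 100 51 [514.6 277.6 121.2]
post 140 42 [516.2 277.3 156.4]
post 195 53 [515.1 276.5 202.6]
hook 158
[[510.0, 270.0, 192.0], [517.0, 271.0, 190.0], [518.0, 272.0, 200.0], [521.0, 273.0, 185.0], [519.0, 274.0, 206.0], [510.0, 275.0, 211.0], [513.0, 276.0, 210.0], [520.0, 277.0, 212.0], [514.0, 278.0, 213.0], [513.0, 279.0, 198.0], [506.0, 282.0, 183.0], [504.0, 284.0, 190.0], [515.0, 286.0, 212.0], [502.0, 290.0, 191.0], [501.0, 299.0, 193.0], [496.0, 309.0, 190.0], [494.0, 316.0, 190.0], [489.0, 320.0, 193.0], [481.0, 328.0, 194.0], [475.0, 333.0, 189.0], [470.0, 343.0, 189.0], [464.0, 349.0, 187.0], [453.0, 357.0, 192.0], [460.0, 361.0, 186.0], [448.0, 365.0, 196.0], [449.0, 369.0, 198.0], [446.0, 373.0, 197.0]]
top tabl
[... 389 characters left out ...]
21.5]
post 140 21 [509.7 285.6 151.6]
post 195 57 [509.4 286.3 202.9]
hook 160
[[512.0, 270.0, 204.0], [506.0, 273.0, 184.0], [507.0, 276.0, 189.0], [512.0, 278.0, 195.0], [511.0, 280.0, 208.0], [505.0, 282.0, 194.0], [508.0, 284.0, 206.0], [502.0, 286.0, 192.0], [508.0, 288.0, 197.0], [511.0, 290.0, 210.0], [510.0, 293.0, 184.0], [508.0, 296.0, 193.0], [502.0, 299.0, 196.0], [497.0, 304.0, 186.0], [491.0, 310.0, 197.0], [492.0, 317.0, 192.0], [483.0, 322.0, 188.0], [480.0, 328.0, 193.0], [476.0, 333.0, 182.0], [482.0, 338.0, 187.0], [469.0, 342.0, 190.0], [471.0, 349.0, 188.0], [458.0, 353.0, 191.0], [454.0, 360.0, 187.0], [450.0, 366.0, 194.0], [443.0, 371.0, 210.0], [452.0, 375.0, 198.0]]
```

Run:
```python
from h import *
from scipy.optimize import minimize
W=260
def rect(c,img,z):
    # world xy grid [380..640]x[150..410] 1mm
    g=np.array([[380,150],[640,150],[640,410],[380,410]],float)
    src=np.float32([proj(c,[a,b,z]) for a,b in g]); dst=np.float32([[0,0],[W,0],[W,W],[0,W]])
    return cv2.warpPerspective(img,cv2.getPerspectiveTransform(src,dst),(W,W),flags=cv2.INTER_LINEAR)
X,Y=np.meshgrid(np.arange(W)+380.5,np.arange(W)+150.5)
out=[];masks=[]
for c in ["side","top"]:
    img=cv2.imread(f"pics/{c}0.png")
    r=rect(c,img,8.5 if c=="side" else 7); m=(r.max(2)<140).astype(np.uint8)
    m=cv2.morphologyEx(m,cv2.MORPH_OPEN,np.ones((25,25),np.uint8))
    n,l,s,cc=cv2.connectedComponentsWithStats(m)
    lab=l[int(270-150),int(450-380)]; m=(l==lab)
    print(c,m.sum(),s[lab])
    def cost(p):
        px,py,th=p[0],p[1],p[2]/50
        t=-np.array([np.cos(th),np.sin(th)]) # toe dir
        a=(X-px)*t[0]+(Y-py)*t[1]; b=-(X-px)*t[1]+(Y-py)*t[0]
        d=np.hypot(a-np.clip(a,-10,100),b)-40
        w=((a>15)|(np.abs(b)>12)*(a>-15)) # ignore round post/behind
        S=1/(1+np.exp(d))
        return (w*(S-m)**2).sum()
    best=min((minimize(cost,[516,284,50*t],method="Nelder-Mead") for t in(0.05,.15,.25)),key=lambda r:r.fun)
    print(best.fun,best.x[:2],best.x[2]/50)
    o=r.copy();o[m]=o[m]//2+[0,0,100];px,py,th=best.x[0],best.x[1],best.x[2]/50
    for q in(-10,100): cv2.circle(o,(int(px-np.cos(th)*q-380),int(py-np.sin(th)*q-150)),40,(0,255,0),1)
    out.append(o)
cv2.imwrite("pics/foot.png",cv2.resize(np.hstack(out),None,fx=1.5,fy=1.5))
```

```text
side 14430 [    3    68   180   103 14430]
0.0 [337.34125895 246.82591068] 0.06234364680180855
top 13299 [    0    77   182    95 13299]
0.0 [352.28148148 263.31358025] 0.0646296296296296
```

View pics/foot.png

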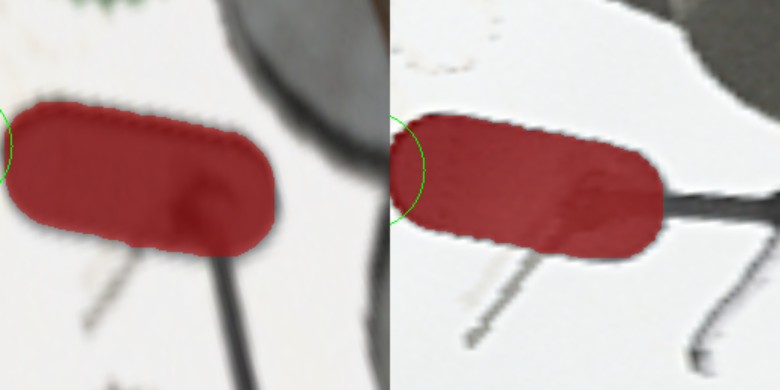

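Run:
```python
from h import *
W=300
for c in ["side","top"]:
  for z in (7,10):
    img=cv2.imread(f"pics/{c}0.png")
    g=np.array([[340,130],[640,130],[640,430],[340,430]],float)
    src=np.float32([proj(c,[a,b,z]) for a,b in g]); dst=np.float32([[0,0],[W,0],[W,W],[0,W]])
    r=cv2.warpPerspective(img,cv2.getPerspectiveTransform(src,dst),(W,W))
    m=cv2.morphologyEx((r.max(2)<140).astype(np.uint8),cv2.MORPH_OPEN,np.ones((25,25),np.uint8))
    n,l,s,cc=cv2.connectedComponentsWithStats(m); v,u=np.nonzero(l==l[140,110])
    Q=np.stack([u+340.5,v+130.5],1); 
    C=np.cov(Q.T);w,V=np.linalg.eigh(C);a=V[:,1]*np.sign(V[0,1])
    ctr,sz,ang=cv2.minAreaRect(Q.astype(np.float32))
    print(c,z,"rect",np.round(ctr,1),np.round(sz,1),round(ang,2),"pca",Q.mean(0).round(1),np.degrees(np.arctan2(a[1],a[0])).round(2),"post",(Q.mean(0)+45*a).round(1))
```

```text
side 7 rect [473.1 272.5] [187.6  88.6] 10.62 pca [473.5 271.8] 11.67 post [517.6 280.9]
side 10 rect [472.5 267.9] [186.5  87.9] 10.01 pca [472.8 267.4] 11.88 post [516.8 276.7]
top 7 rect [469.3 275.6] [189.4  80.2] 11.31 pca [469.6 275. ] 10.66 post [513.9 283.3]
top 10 rect [467.3 275.5] [189.4  80.2] 11.0 pca [467.7 275. ] 10.65 post [511.9 283.3]
```

Run:
```python
from h import *
P=cloud("side",np.load("side0.npy"));x,y,z=P[...,0],P[...,1],P[...,2]
for a,b in[(20,60),(150,200),(250,320),(350,600)]:
    m=(x>480)&(x<900)&(y>-130)&(y<250)&(z>a)&(z<b); Q=P[m]
    print(a,len(Q),np.percentile(Q,[1,50,99],axis=0).round().tolist())
print(bot.current_orientation(),bot.current_opening())
ps=np.array([515.5,284]);
import math
def pose(az,r): return [ps[0]+r*math.cos(az),ps[1]+r*math.sin(az)]
for az in (128.1,150,170,191.2):
  a=math.radians(az)
  for off in (0,math.pi):
    # tool x along radial -> yaw=az (or +pi)
    yaw=math.remainder(a+off,2*math.pi)
    q=bot.inverse_kinematics(pose(a,65)+[173],[math.pi,0,yaw]); print(az,yaw,None if q is None else np.round(q,2))
for p,yd in (([442,-343,150],93.7),([442,-343,380],93.7),([365,256,380],101.2),([365,256,180],101.2),([434,268,152],101.2)):
  for o in(0,-180):
    q=bot.inverse_kinematics(p,[math.pi,0,math.radians(yd+o)]); print(p,yd+o,None if q is None else np.round(q,2))
```

```text
20 3549 [[488.0, -116.0, 30.0], [652.0, 24.0, 48.0], [867.0, 180.0, 60.0]]
150 853 [[558.0, -76.0, 195.0], [669.0, 26.0, 198.0], [775.0, 154.0, 200.0]]
250 827 [[568.0, -45.0, 250.0], [649.0, 39.0, 270.0], [747.0, 120.0, 316.0]]
350 3384 [[585.0, -36.0, 384.0], [658.0, 35.0, 436.0], [730.0, 108.0, 594.0]]
[ 3.14157224e+00 -3.51373054e-05  2.81576090e+00] 91.86152117066115
128.1 2.235766771804736 [-0.47  0.42 -0.24  1.78  0.12  0.96 -0.1 ]
128.1 -0.9058258817850575 [-1.54  0.86  1.36  1.82 -0.89  1.25 -2.39]
150 2.6179938779914944 [-0.39  0.38 -0.32  1.84  0.15  0.94  0.27]
150 -0.5235987755982983 [-1.56  0.81  1.36  1.88 -0.86  1.21 -2.  ]
170 2.9670597283903604 [-0.31  0.36 -0.39  1.88  0.17  0.93  0.62]
170 -0.17453292519943275 [-0.82  0.34  0.23  1.9  -0.1   0.91 -2.29]
191.2 -2.9461157773664284 [-0.25  0.34 -0.42  1.91  0.17  0.92  1.02]
191.2 0.19547687622336518 [-0.73  0.32  0.17  1.93 -0.07  0.9  -1.91]
[442, -343, 150] 93.7 [ 0.12  0.46  0.62  1.88 -0.33  0.91  0.97]
[442, -343, 150] -86.3 [-0.2   0.68  1.13  1.89 -0.71  1.05 -1.85]
[442, -343, 380] 93.7 [-0.08  0.25  0.85  1.61 -0.19  1.37  0.86]
[442, -343, 380] -86.3 [-0.36  0.46  1.37  1.61 -0.46  1.44 -2.03]
[365, 256, 380] 101.2 [-0.51 -0.02 -0.16  1.82 -0.    1.34 -0.47]
[365, 256, 380] -78.8 [-2.01 -0.2   1.19  1.86  0.19  1.37  2.48]
[365, 256, 180] 101.2 [-0.54  0.17 -0.15  2.1   0.03  0.88 -0.51]
[365, 256, 180] -78.8 [ 0.    0.23 -0.75  2.08  0.2   0.9   2.47]
[434, 268, 152] 101.2 [-0.48  0.32 -0.15  1.98  0.06  0.85 -0.47]
[434, 268, 152] -78.8 [ 0.01  0.41 -0.75  1.96  0.35  0.9   2.42]
```

```bash
cat >> h.py <<'E'
import math
PS=np.array([515.8,284.]); SY=math.radians(11.2); TOE=math.pi+SY
def hk(az,r,z): return [PS[0]+r*math.cos(az),PS[1]+r*math.sin(az),z]
def dn(yaw): return [math.pi,0,math.remainder(yaw,2*math.pi)]
E
python3 - <<'E'
from h import *
a0=math.radians(127.5)
x,y,z=bot.current_tool_pos(); 
bot.move_l([x,y,330],speed=250)
bot.move_to(hk(a0,65,310),dn(a0))
bot.move_l(hk(a0,65,173),speed=150)
print(bot.current_force())
bot.close(); print(bot.current_opening(),bot.current_force(),bot.current_tool_pos(),bot.current_clock())
p,d=bot.camera("side");cv2.imwrite("pics/s1.png",p[100:260,160:360,::-1].repeat(3,0).repeat(3,1))
p,d=bot.camera("top");cv2.imwrite("pics/t1.png",p[100:300,160:360,::-1].repeat(3,0).repeat(3,1))
E
```

```text
[ 0.39014663  0.40865811 -0.95226774]
9.438427707903843 [ 1.39340973  2.28026429 -2.20708709] [476.55454504 336.01342252 173.09843259] 5.625
```

Run:
```python
from h import *
for az in np.linspace(127.5,191.2,9)[1:]:
    a=math.radians(az); bot.move_l(hk(a,65,173),speed=70,ori=dn(a))
    print(round(az),np.round(bot.current_force(),1),round(bot.current_opening(),1),np.round(bot.current_moment(),2))
bot.hold(.2); print(bot.current_tool_pos(),bot.current_orientation())
bot.release(); bot.hold(.2); print(bot.current_force())
bot.move_l(hk(TOE,65,300),speed=200)
print(bot.current_clock())
# get out of view
bot.move_to([430,-150,380],dn(math.radians(93.7)))
for c in("side","top"):
    p,d=bot.camera(c);cv2.imwrite(f"pics/{c}2.png",p[:,:,::-1]);np.save(f"{c}2.npy",d)
    for t in("hook_tip","hook_seat"):
        for r in bot.place_of(c,t)[:1]: print(c,t,r["score"],r["centre"])
    for n,p3 in(("tip",hk(TOE,110,199)),("seat",hk(TOE,83,190)),("fin",[*PS,214])): print(n,proj(c,p3))
    P=cloud(c,d);x,y,z=P[...,0],P[...,1],P[...,2]
    m=(z>178)&(z<216)&(np.hypot(x-PS[0],y-PS[1])<125);Q=P[m]
    rr=np.hypot(Q[:,0]-PS[0],Q[:,1]-PS[1])
    for a in(40,60,80,100):
        k=(rr>a)&(rr<a+20)
        if k.any(): print(a,k.sum(),np.median(Q[k],0).round(1),np.degrees(np.arctan2(np.median(Q[k,1])-PS[1],np.median(Q[k,0])-PS[0])).round(1))
print(bot.current_clock())
for c in ("side","top"):
    b=cv2.imread(f"pics/{c}2.png"); b=b[110:240,180:340] if c=="side" else b[180:290,200:340]
    cv2.imwrite(f"pics/{c}2c.png",cv2.resize(b,None,fx=4.5,fy=4.5,interpolation=2))
```

```text
135 [ 2.6  1.6 -0.9] 9.0 [ 0.2  -0.24  0.19]
143 [ 1.6  0.9 -0.9] 8.8 [-0.02 -0.36  0.19]
151 [ 2.5 -0.  -1.2] 9.3 [-0.14 -0.51  0.18]
159 [ 3.5 -0.8 -0.8] 9.2 [-0.22 -0.73  0.15]
167 [ 4.9 -1.1 -3.1] 9.0 [-0.33 -1.04  0.16]
175 [ 5.7 -1.2 -2.4] 9.1 [-0.29 -1.19  0.11]
183 [ 6.1 -0.3 -2.6] 9.0 [-0.16 -1.2   0.03]
191 [ 5.6 -0.6 -3.1] 8.9 [-0.15 -1.26  0.01]
[452.83631891 271.7821087  173.08845955] [ 3.14132461e+00  1.03288827e-03 -2.95393925e+00]
[ 0.30146945 -0.19783466  0.45573188]
10.5917
side hook_tip 0.5 [247.4, 165.0]
side hook_seat 0.71 [254.5, 164.0]
tip [245.36930645 165.26291142]
seat [253.70754774 165.67122804]
fin [277.19903766 152.69319386]
40 20 [466.7 270.9 190.6] -165.0
60 4 [455.2 270.6 188.2] -167.5
100 21 [411.9 260.6 195.3] -167.3
top hook_tip 0.73 [269.0, 230.8]
top hook_seat 0.53 [268.4, 222.9]
tip [271.68115299 230.00151887]
seat [269.51451225 225.12628816]
fin [261.51248542 201.87482177]
40 13 [465.7 275.9 192.6] -170.8
60 15 [449.4 271.7 187.9] -169.5
80 14 [430.1 268.5 186.6] -169.8
100 14 [407.2 263.4 200.5] -169.2
12.475
```

View pics/side2c.png

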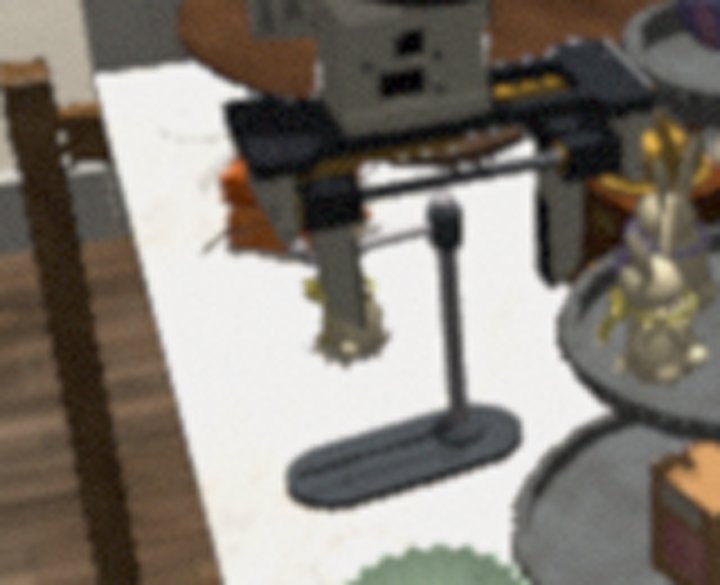

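View pics/top2c.png

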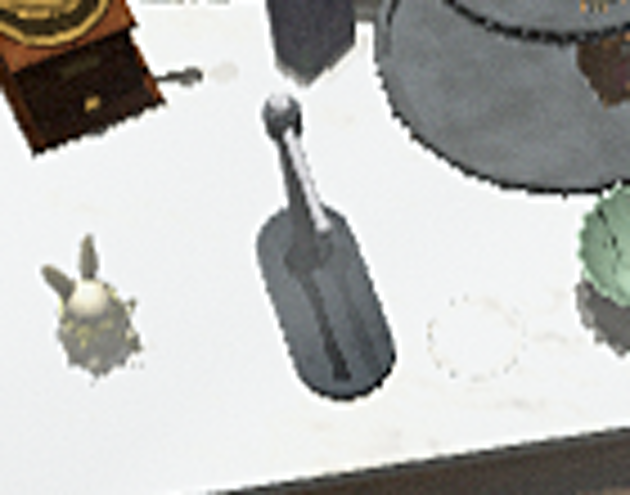

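View pics/t1.png

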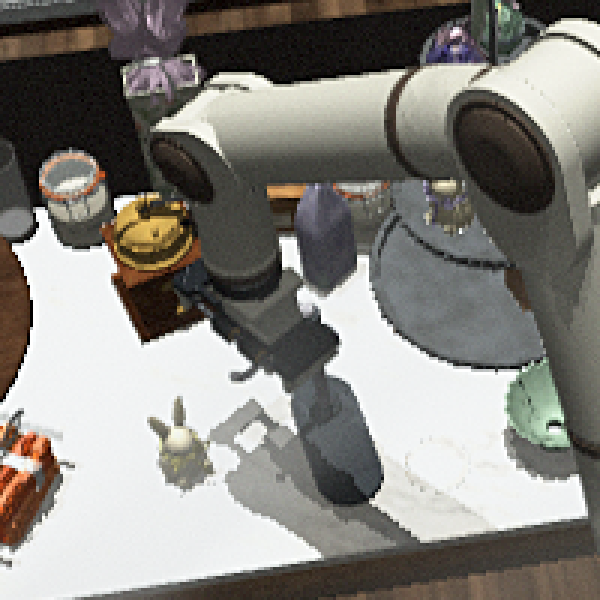

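```bash
cat >> h.py <<'E'
B0=np.array([442.,-343.3]); BY=math.radians(3.7); OFF=34.
def gp(c,yaw): return [c[0]-OFF*math.sin(yaw),c[1]+OFF*math.cos(yaw)]  # grip xy for board centre c
E
python3 - <<'E'
from h import *
g=gp(B0,BY); o=dn(BY+math.pi/2)
bot.move_to(g+[270],o)
bot.move_l(g+[150],speed=120)
print(bot.current_force(),bot.current_tool_pos())
bot.close(); print(bot.current_opening(),bot.current_force(),bot.current_moment(),bot.current_tool_pos())
bot.move_l(g+[220],speed=80)
print(bot.current_force(),bot.current_moment(),bot.current_opening(),bot.current_clock())
for c in("side","top"):
    p,d=bot.camera(c);cv2.imwrite(f"pics/{c}3.png",p[:,:,::-1]);np.save(f"{c}3.npy",d)
    for r in bot.place_of(c,"board_hole")[:1]: print(c,r["score"],r["centre"], proj(c,[*B0,149+70]))
E
```

```text
[ 0.70928542 -0.22744217 -0.28740114] [ 440.42224873 -309.6675015   150.80656506]
13.836530580217042 [ 0.19980521 -0.27183275 -0.72460243] [-0.04411414 -0.00735933  0.00041146] [ 439.90402278 -309.31163044  149.97280548]
[ 0.26706737  0.45479747 -1.42536143] [ 0.0129388   0.05787601 -0.02381085] 13.94930632584884 16.6333
side 0.78 [310.4, 288.0] [313.35996951 287.83632336]
top 0.57 [447.7, 191.9] [449.60850044 191.73314901]
```

View pics/side3.png

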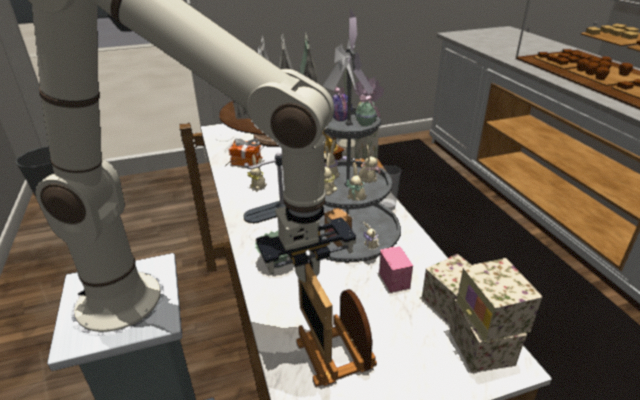

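View pics/top3.png

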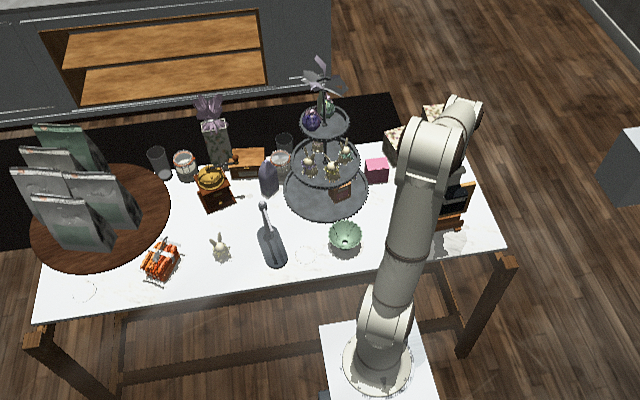

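```bash
cat >> h.py <<'E'
HZ=149-150  # hole z minus TCP z
def hang(r,hole_z,s=0): # TCP pos with board at radius r along toe, s lateral
    c=hk(TOE,r,0)[:2]; g=gp(c,SY); return [g[0]-s*math.sin(SY),g[1]+s*math.cos(SY),hole_z-HZ]
OH=dn(SY+math.pi/2)
E
python3 - <<'E'
from h import *
g=gp(B0,BY)
bot.move_l(g+[385],speed=200)
bot.move_to([440,0,385],dn(math.radians(7.5+90)))
bot.move_to(hang(145,384),OH)
bot.move_l(hang(145,240),speed=150)
bot.hold(.2)
print(bot.current_force(),bot.current_moment(),bot.current_opening(),bot.current_clock(),bot.current_tool_pos())
for c in("side","top"):
    p,d=bot.camera(c);cv2.imwrite(f"pics/{c}4.png",p[:,:,::-1]);np.save(f"{c}4.npy",d)
    for r in bot.place_of(c,"board_hole")[:1]: print(c,r["score"],r["centre"], proj(c,hk(TOE,145,240)))
    for i,r in enumerate(bot.regions_of(c,"chalkboard")[:1]): 
        np.save(f"{c}4m.npy",r["pixels"])
        print(r["score"],r["pixels"].sum())
    b=cv2.imread(f"pics/{c}4.png");b=b[60:260,140:380] if c=="side" else b[120:300,180:400]
    cv2.imwrite(f"pics/{c}4c.png",cv2.resize(b,None,fx=3,fy=3,interpolation=2))
E
```

```text
[ 0.38902906  0.43581543 -1.96932216] [-0.01050058  0.06387645  0.00306377] 13.876199124913123 21.4417 [367.39953197 289.48656172 241.75979985]
side 0.98 [231.9, 157.5] [233.16480866 156.22350947]
0.64 1025
top 0.77 [273.2, 233.0] [273.71978885 231.41434807]
0.75 1169
```

View pics/side4c.png

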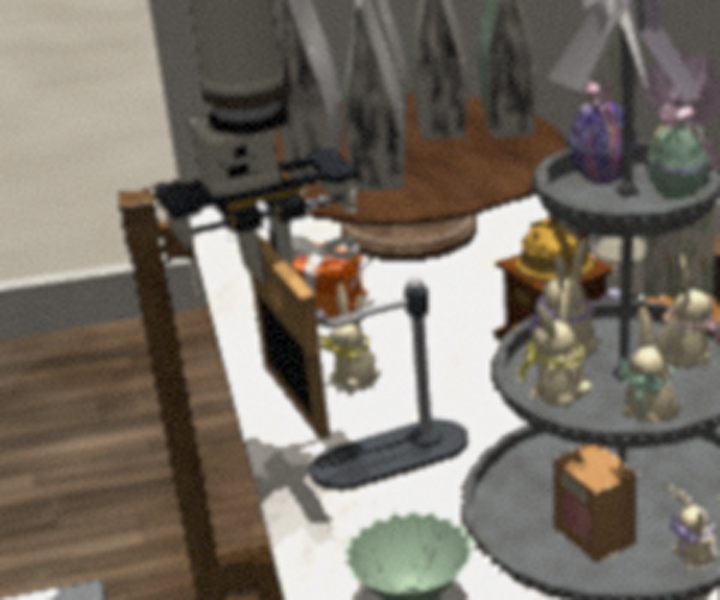

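View pics/top4c.png

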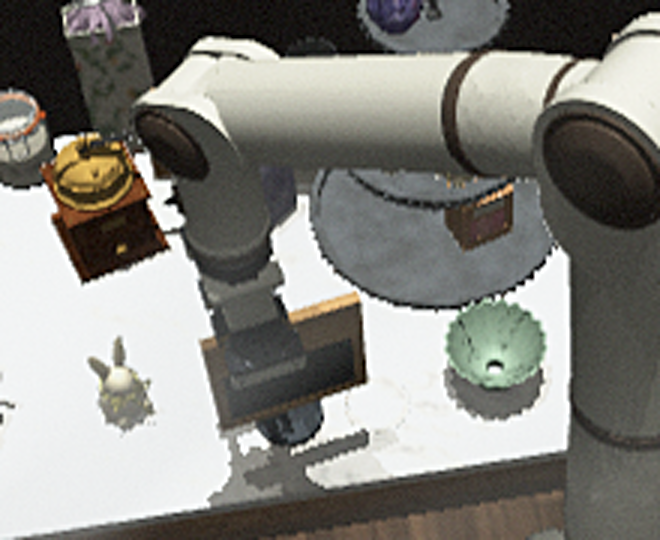

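Run:
```python
from h import *
t=np.array([math.cos(SY),math.sin(SY)]);l=np.array([-t[1],t[0]]);c0=np.array(hk(TOE,145,0)[:2])
for c in("side","top"):
    P=cloud(c,np.load(f"{c}4.npy"));D=P[...,:2]-c0
    a=D@t;b=D@l;z=P[...,2]
    m=(np.abs(a)<16)&(np.abs(b)<100)&(z>60)&(z<320)
    print(c,m.sum())
    for lo in range(-90,90,15):
        k=m&(b>lo)&(b<lo+15)
        if k.sum()>3: print(lo,k.sum(),"z",np.percentile(z[k],[2,98]).round(1),"a",np.percentile(a[k],[5,50,95]).round(1),"b",b[k].min().round(),b[k].max().round())
```

```text
side 1111
-90 271 z [109.9 270.2] a [-8.2 -2.4  5.4] b -90.0 -75.0
-75 60 z [110.1 272.6] a [-8.6 -7.3  1.6] b -75.0 -60.0
-60 82 z [112.5 270.9] a [-9.2 -5.7  0. ] b -60.0 -45.0
-45 76 z [114.3 272.3] a [-8.6 -5.4  0.3] b -45.0 -30.0
-30 77 z [110.8 272.3] a [-8.6 -5.5 -3.1] b -30.0 -15.0
-15 74 z [114.1 317.5] a [-9.3 -5.   5.6] b -15.0 -0.0
0 81 z [112.8 319.5] a [-8.9 -4.7  9. ] b 0.0 15.0
15 178 z [116.6 303.1] a [-14.6  -4.9  14.2] b 15.0 30.0
30 73 z [112.5 316.2] a [-8.5 -4.3  8.6] b 32.0 45.0
45 54 z [109.1 311.9] a [-8.3 -4.8  7.4] b 45.0 60.0
60 57 z [112.1 223.9] a [-8.2 -5.8 -3.6] b 61.0 75.0
75 26 z [110.4 214.8] a [-8.3 -7.2 -5.9] b 76.0 84.0
top 1183
-90 89 z [111.4 269.7] a [-10.6  -8.1   0.3] b -85.0 -75.0
-75 145 z [110.8 271.2] a [-11.3  -7.1  -0.1] b -75.0 -60.0
-60 146 z [105.8 270.1] a [-10.8  -6.6   0.1] b -60.0 -45.0
-45 148 z [110.6 270.3] a [-10.5  -6.2  -0.6] b -45.0 -30.0
-30 133 z [109.5 271. ] a [-11.   -6.6   0. ] b -30.0 -15.0
-15 68 z [110.5 271.7] a [-9.8 -5.7 -0.8] b -15.0 -0.0
0 55 z [107.1 172.6] a [-8.9 -5.6 -2. ] b 0.0 15.0
15 53 z [108.9 170. ] a [-10.5  -6.   -2.4] b 15.0 30.0
30 54 z [109.6 169.4] a [-10.   -5.6  -2.4] b 30.0 45.0
45 57 z [107.7 172. ] a [-10.   -5.6  -2.2] b 45.0 60.0
60 125 z [108.7 314.5] a [-11.2  -7.1   0.5] b 61.0 75.0
75 110 z [110.1 269.9] a [-11.8  -7.6   2.1] b 75.0 85.0
```

Run:
```python
from h import *
bot.move_l(hang(145,195),speed=100,ori=OH)
f0=np.array(bot.current_force())
for r in(125,110,97,83):
    bot.move_l(hang(r,195),speed=60,ori=OH); f=np.array(bot.current_force())-f0; print(r,f.round(1))
    if np.linalg.norm(f)>8: break
for c in("side","top"):
    p,d=bot.camera(c);cv2.imwrite(f"pics/{c}5.png",p[:,:,::-1]);np.save(f"{c}5.npy",d)
    b=cv2.imread(f"pics/{c}5.png");b=b[60:260,140:380] if c=="side" else b[120:300,180:400]
    cv2.imwrite(f"pics/{c}5c.png",cv2.resize(b,None,fx=3,fy=3,interpolation=2))
print(bot.current_tool_pos(),bot.current_clock())
```

```text
125 [-1.  -1.3  1.1]
110 [-0.9 -0.2  0.8]
97 [-1.3 -0.3  1.4]
83 [ 0.2 -0.6  0.2]
[427.52978987 301.20568115 195.85892762] 24.075
```

View pics/side5c.png

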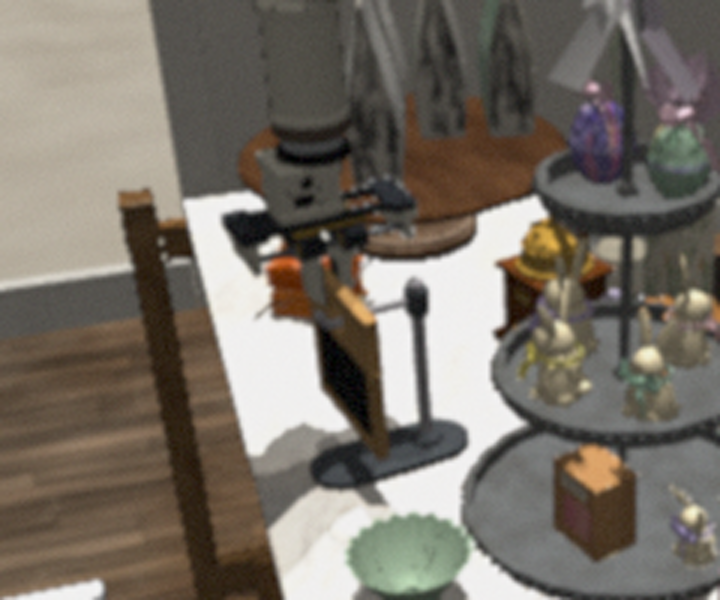

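View pics/top5c.png

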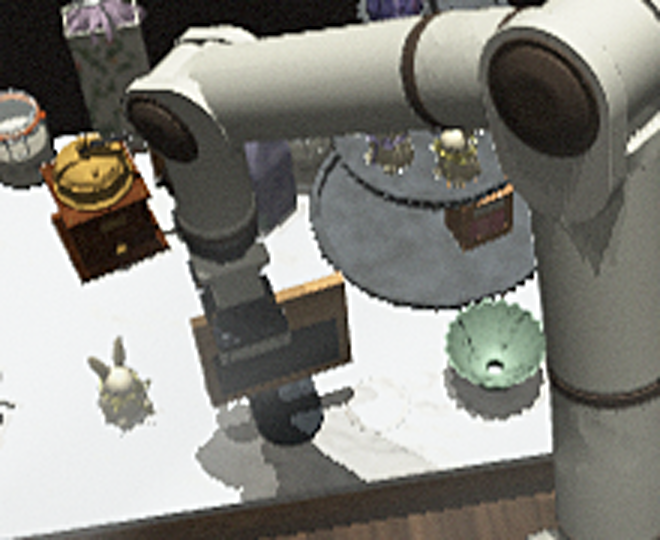

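Run:
```python
from h import *
bot.hold(.2);f0=np.array(bot.current_force())
for h in(182,178,175,173,172,171,170,169,168):
    bot.move_l(hang(83,h),speed=25,ori=OH); bot.hold(.1); f=np.array(bot.current_force())-f0; print(h,f.round(1),np.round(bot.current_moment(),2),np.round(bot.current_tool_pos(),1))
    if f[2]>2.2: break
for c in("side","top"):
    p,d=bot.camera(c);cv2.imwrite(f"pics/{c}6.png",p[:,:,::-1]);np.save(f"{c}6.npy",d)
    b=cv2.imread(f"pics/{c}6.png");b=b[60:260,140:380] if c=="side" else b[120:300,180:400]
    cv2.imwrite(f"pics/{c}6c.png",cv2.resize(b,None,fx=3,fy=3,interpolation=2))
print(bot.current_clock())
```

```text
182 [-0.2 -0.6  0.4] [-0.03  0.01 -0.02] [427.9 301.3 183.1]
178 [ 0.1 -1.1 -1.2] [-0.02  0.03 -0.  ] [427.8 301.3 179. ]
175 [-0.6  0.1 -0.6] [-0.1   0.04  0.01] [427.7 301.2 176. ]
173 [-0.5  0.1 -0.7] [0.08 0.08 0.04] [427.7 301.2 174. ]
172 [ 1.  -0.1 -0.5] [-0.01  0.05 -0.01] [427.8 301.2 173. ]
171 [ 1.1 -0.3 -1.5] [-0.01  0.05 -0.02] [427.7 301.2 172. ]
170 [-2.1 -1.4  6.9] [-0.55  0.42 -0.04] [427.9 301.3 171.5]
27.3167
```

View pics/side6c.png

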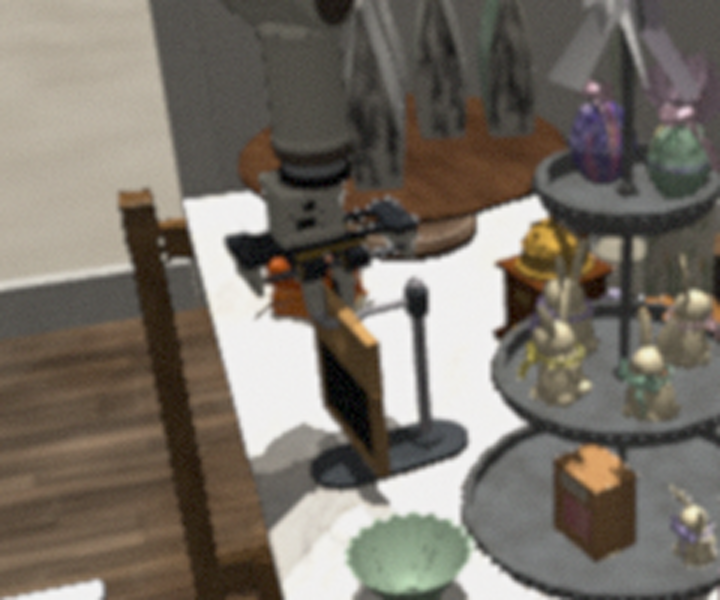

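Run:
```python
from h import *
bot.move_l(hang(83,170.5),speed=10,ori=OH); print(np.round(bot.current_force(),1))
bot.release(); bot.hold(.5)
bot.move_l(hang(83,340),speed=80,ori=OH)
bot.move_to([430,-150,400],dn(math.radians(93.7)))
bot.hold(1)
for c in("side","top"):
    p,d=bot.camera(c);cv2.imwrite(f"pics/{c}7.png",p[:,:,::-1]);np.save(f"{c}7.npy",d)
    for r in bot.place_of(c,"board_hole")[:1]: print(c,r["score"],r["centre"],proj(c,hk(TOE,83,171)))
    b=cv2.imread(f"pics/{c}7.png");b=b[60:260,140:380] if c=="side" else b[120:300,180:400]
    cv2.imwrite(f"pics/{c}7c.png",cv2.resize(b,None,fx=3,fy=3,interpolation=2))
print(bot.current_clock())
t=np.array([math.cos(SY),math.sin(SY)]);l=np.array([-t[1],t[0]]);c0=np.array(hk(TOE,83,0)[:2])
for c in("side","top"):
    P=cloud(c,np.load(f"{c}7.npy"));D=P[...,:2]-c0
    a=D@t;b=D@l;z=P[...,2]
    m=(np.abs(a)<16)&(np.abs(b)<100)&(z>22)&(z<215)
    for lo in range(-90,90,15):
        k=m&(b>lo)&(b<lo+15)
        if k.sum()>3: print(c,lo,k.sum(),"z",np.percentile(z[k],[2,98]).round(1),"a",np.percentile(a[k],[5,50,95]).round(1),"b",b[k].min().round(),b[k].max().round())
```

```text
[-0.2 -1.6  3.9]
side 0.88 [255.5, 171.4] [254.2630524  170.93183771]
top 0.83 [266.6, 227.9] [270.08759714 228.36100926]
34.4917
side -90 235 z [ 38.9 200.6] a [-9.3 -2.8  4.4] b -90.0 -75.0
side -75 67 z [ 38.9 201.5] a [-9.8 -7.9  3.8] b -75.0 -60.0
side -60 67 z [ 40.5 202. ] a [-9.5 -6.5  0.7] b -60.0 -45.0
side -45 68 z [ 42.6 177.2] a [-9.3 -6.4 -4.5] b -45.0 -30.0
side -30 48 z [ 39.8 168.5] a [-9.  -6.4 -4.5] b -29.0 -16.0
side -15 51 z [ 36.4 156.3] a [-8.9 -6.1 -4.3] b -15.0 -0.0
side 0 64 z [ 41.9 159.3] a [-9.  -6.1 -0.8] b 0.0 15.0
side 15 61 z [ 40.9 192.5] a [-9.5 -6.1 -4.3] b 15.0 30.0
side 30 60 z [ 40.6 202.4] a [-10.1  -6.6  -4.3] b 31.0 45.0
side 45 61 z [ 40.2 202.5] a [-9.6 -6.5 -3.3] b 45.0 60.0
side 60 75 z [ 40.  200.3] a [-9.7 -7.5 -4.1] b 60.0 75.0
side 75 40 z [ 46.1 191.3] a [-9.6 -8.5 -5.1] b 75.0 87.0
top -90 82 z [ 39.3 199.5] a [-12.9  -8.2  -2. ] b -85.0 -75.0
top -75 129 z [ 37.9 201.6] a [-11.7  -7.3  -2.3] b -75.0 -60.0
top -60 130 z [ 36.7 199.6] a [-11.3  -6.4   0.9] b -60.0 -45.0
top -45 133 z [ 42.5 201.4] a [-10.7  -6.5   0.7] b -45.0 -30.0
top -30 138 z [ 42.4 201.7] a [-11.1  -6.9  -0.2] b -30.0 -15.0
top -15 117 z [ 41.6 202.6] a [-11.6  -6.7   4.1] b -15.0 -0.0
top 0 121 z [ 37.8 200.8] a [-10.5  -5.5   2.4] b 0.0 15.0
top 15 133 z [ 38.  203.8] a [-11.2  -6.5   1.6] b 15.0 30.0
top 30 137 z [ 40.6 202.2] a [-11.3  -7.2   0.6] b 30.0 45.0
top 45 136 z [ 38.8 201.7] a [-11.6  -7.1  -1.1] b 45.0 60.0
top 60 136 z [ 43.  202.7] a [-12.2  -7.1  -0.1] b 60.0 75.0
top 75 106 z [ 37.4 201.5] a [-12.5  -8.2   0.2] b 75.0 86.0
```

View pics/side7.png

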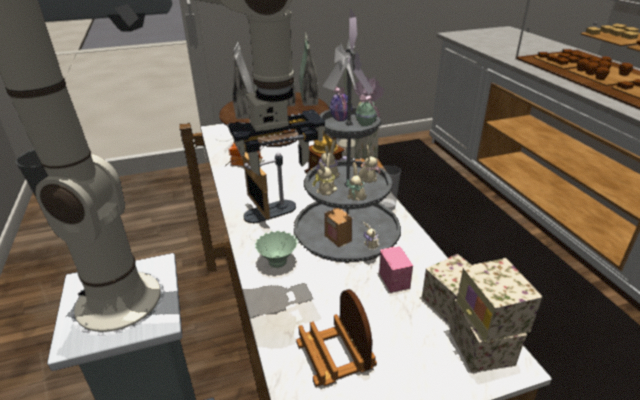

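View pics/top7c.png

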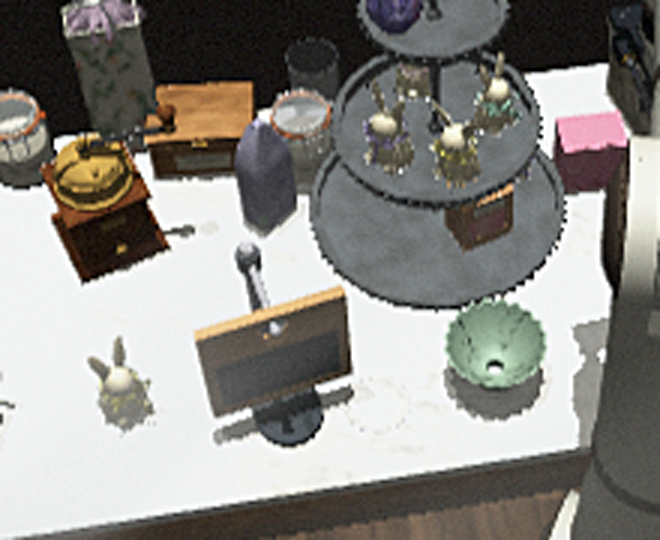

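Run:
```python
from h import *
bot.hold(2)
for c in("side","top"):
    p,d=bot.camera(c); o=cv2.imread(f"pics/{c}7.png")[:,:,::-1]
    sl=np.s_[130:240,230:310] if c=="side" else np.s_[190:280,230:310]
    print(c,np.abs(p[sl].astype(int)-o[sl]).mean(),np.percentile(np.abs(p[sl].astype(int)-o[sl]),99.5))
bot.close_job();print(bot.current_clock())
```

```text
side 1.693560606060606 11.0
top 1.9501851851851852 11.0
the job is handed in; nothing more can be done
the job is handed in; nothing more can be done
```

The chalkboard now hangs on the hook by its header hole, and the job is handed in. I gripped the hook bar and turned it about 64° until it pointed out over the toe. I then lifted the board from the rack, slid its hole over the hook tip, lowered it into the dip and let go.

**Hook direction:** it came out at about 190–193° in the world frame. The two cameras disagree by about 2°, against about 191° measured for the toe (pictures taken before the board was hung).

**Level:** the board's top edge is at 200–204 mm along its width, where 202 mm was expected.

**Facing:** the slate face points out along the toe, square to it within about 1°.

**Position:** it sits about 83 mm out from the post. The network's hole position was within about 1.5 px of this in the side view but 3.5 px off in the top view. I trusted the depth data, which showed the board centred within about 1–2 mm.

**Still:** two pictures over 2 s apart differed only by image noise.

In the last pictures the serving board was still in the rack and the other goods looked where they started. The gripper was open and well clear of everything. The last clock reading was 34.5 s, and I estimate about 37 s at hand-in, because the clock could no longer be read afterwards.

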